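# Make up the ward-round carrier

### The arm

A 7-joint arm with a two-finger parallel gripper is mounted at the origin on the work surface. World frame = base frame: x ahead of the robot, y to its left, z up, the work surface at z = 0. Lengths are in mm, angles in rad, forces in N, time in s.
With the tool pointing down it reaches from about 400 to 875 mm from the base axis. Payload 4.4 kg.
Tool frame: the origin (TCP) lies between the finger pads; the fingertips stand ctrl.finger_overhang ahead of it and the grasp point (between the pads) lies 11 mm behind it (ctrl.finger_overhang is the distance from the TCP to the fingertips, in mm); z points along the fingers, y is the direction in which the jaws open and shut (so a half turn about z gives the same grasp; the last joint's range is limited). The gripper opens to 85 mm and grips with 20 to 120 N. Pads are 22 mm wide; open, the fingers measure 114 mm over their backs; the gripper's body (76 mm by 85 mm) begins 54 mm behind the grasp point. The pads swing forward as they close: fully open they stand 13 mm farther back than shut.
Start: joints at [1.229, 0.628, 0.038, 1.517, -0.027, 0.996, -0.02], TCP at [177.033, -625.441, 239.313] pointing down, gripper open.
Joint ranges: [-3.06, 3.06], [-0.37, 2.12], [-1.25, 1.32], [0.18, 2.47], [-1.1, 4.24], [0.23, 1.98], [-2.94, 2.94]. Speed limits (rad/s): [2.57, 2.57, 3.14, 3.14, 3.14, 3.14, 3.14].

### API

Orientations are given as [roll, pitch, yaw] about the fixed x, y, z axes, in that order (R = Rz(yaw) Ry(pitch) Rx(roll)).
In Python, from cell import ctrl gives the robot as it stands. The module is installed in compiled form; this text tells all that it offers.
- The arm moves only by the tool step_arm, never from a script. Its argument "deltas" is a list that holds one entry, the list of rows, each a list of 7 numbers: the opening, from 0 (shut) to 1 (fully open), then the shift along the world's x, y, z in mm, then the turn, a rotation vector about the world's x, y, z in rad. In form: [[[grip, tx, ty, tz, rx, ry, rz], ...]]. A call has 1 to 10 rows; each row shifts and turns the commanded pose from where the row before left it; what a row does not reach is not made up. A row lasts 1/12 s, in which the tool goes at most 41.7 mm and 7.16 degrees, less where a joint would pass 70% of its speed; a pose out of reach is approached as far as the arm can. A call is refused whole if a number of a shift passes 41.7 or a number of a turn 0.125, either way. A call with a gripper value outside its range is refused whole. The fingers move at their own pace and stop on an object; the grip force is fixed at half the most. Time passes only in rows, so rows that do not move let the fingers close. It gives the time, the measured TCP pose, the force and the opening at its end, in the units of the state.
- ctrl.read_state(): the state, without advancing time (a new reading comes with each control period).
- ctrl.get_image(name): name is "side" or "top" or "wrist"; returns (picture, depth): 400x640x3 uint8, red, green, blue; 400x640 float32, mm along the optical axis (not along the pixel's ray), 0 where there is no reading.
- ctrl.camera_info(name): a dict with "intrinsics" (3x3 intrinsics, pixels), "distortion" ([k1, k2, p1, p2, k3] as OpenCV has them; the pictures are not rectified), "rvec" (rotation vector, rad) and "tvec" (3), from world to camera coordinates, as OpenCV has them. Camera axes: x right, y down, z forward; pixel columns grow to the right and rows downward; lengths in mm; the calibration is good to about 2 mm. A picture is of the moment at which its call begins: read the wrist's pose just before it. camera_info takes no time and is no camera call; for the wrist camera it gives the pose at the moment of the call.
- ctrl.finish_job(): hands the job in, once; it reports no verdict.
The state is a dict: "clock": time; "qpos": joint angles; "qd": joint speeds; "tau": joint torques, N m; "eef_pos": TCP position; "tool_rot": TCP orientation; "force": force on the tool from outside, world axes, zero at the start; "torque": the same for the moment, N m; "width": finger opening in mm.
Only numpy, scipy, OpenCV 4.12 (cv2) and the standard library are available. Lean on these libraries where they do the work, as an engineer would, in place of code of your own. Each camera call takes 0.05 s, during which the arm holds its last target.

### The job

Make up the carrier for the next ward round on the steel carrying tray, working from the bottom up: first the long empty tube rack flat in the middle of the tray and lined up with it, then the short empty rack centred on the long one and in line with it, then the open tub centred on the short rack and in line with it, and last the specimen pot standing upright inside the tub. Set each piece down gently rather than dropping it, and keep the pot upright all the way. Leave the rack full of tubes and the bottle as they stand, and let go of everything at the end.

Things in the scene. Friction and masses are not known exactly. Their poses are not given: they have to be found in the camera images.
- tray: Shallow steel carrying tray, fixed to the bench: 92 mm (x) by 184 mm (y, long side), rim 8 mm high, walls 4 mm thick, inner floor 4 mm above the origin; a low wire loop sticks out 17 mm at each short end. Origin: centre of the underside, on the bench; z up.
- long_rack: Long empty tube rack, loose white plastic block 54 mm wide (x), 150 mm long (y), 40 mm high, flat top with 6 x 2 dark empty wells, about 0.18 kg. The two long side faces, 54 mm apart, are plain and flat, to grip across the width. Origin: centre of the underside; z up, y along the length, x across the width (a half turn about z makes no difference).
- short_rack: Short empty tube rack, loose white plastic block 54 mm wide (x), 105 mm long (y), 40 mm high, flat top with 4 x 2 dark empty wells, about 0.13 kg. The two long side faces, 54 mm apart, are plain and flat, to grip across the width. Origin: centre of the underside; z up, y along the length, x across the width (a half turn makes no difference).
- tub: Loose open-topped grey plastic tub, 52 mm wide (x), 76 mm long (y), 34 mm high, walls and floor 3 mm thick, so 46 by 70 mm inside with its inner floor 3 mm above the origin; stiff enough to grip across its width from outside. About 0.06 kg. Origin: centre of the underside; z up, y along the length (a half turn makes no difference).
- pot: Loose round specimen pot standing upright, clear body 32 mm in diameter with a pale band, white screw cap 34 mm in diameter and 20 mm high, 66 mm high in all, about 0.05 kg. Origin: centre of the underside; z up; its yaw does not matter.
- filled_rack: Look-alike to leave alone: loose white rack of the size of the long one (54 x 150 x 40 mm), but full of capped tubes that stick out 41 mm above its top (81 mm high in all), 0.4 kg. Origin: centre of the underside; z up, y along the length.
- bottle: White plastic bottle to leave alone: round, 40 mm in diameter, 100 mm high, with a grey cap, loose, standing in the middle of the work area, 0.15 kg. Origin: centre of the underside; z up.
Not all that is in view belongs to the job. Of the things that look like the pot, the largest one is meant.

How it is judged (in metres and radians):
On the way, in this order (a step that is already met when the one before it is completed fails the run):
1. the long empty rack lies in the tray, centred and lined up, let go (horizontal distance between long_rack and tray below 0.012 m and z of long_rack in the frame of tray between 0 and 0.008 m and angle between the y axis of long_rack and the y axis of tray, either way round below 0.2 rad and contact force between the fingers and long_rack below 0.05 N), for 0.2 s.
2. the short rack lies centred on the long rack, let go (horizontal distance between long_rack and tray below 0.012 m and z of long_rack in the frame of tray between 0 and 0.008 m and angle between the y axis of long_rack and the y axis of tray, either way round below 0.2 rad and horizontal distance between short_rack and long_rack below 0.012 m and z of short_rack in the frame of long_rack between 0.036 and 0.044 m and angle between the y axis of short_rack and the y axis of long_rack, either way round below 0.2 rad and contact force between the fingers and short_rack below 0.05 N), for 0.2 s.
3. the tub stands centred on the short rack, let go (horizontal distance between long_rack and tray below 0.012 m and z of long_rack in the frame of tray between 0 and 0.008 m and angle between the y axis of long_rack and the y axis of tray, either way round below 0.2 rad and horizontal distance between short_rack and long_rack below 0.012 m and z of short_rack in the frame of long_rack between 0.036 and 0.044 m and angle between the y axis of short_rack and the y axis of long_rack, either way round below 0.2 rad and horizontal distance between tub and short_rack below 0.012 m and z of tub in the frame of short_rack between 0.036 and 0.044 m and angle between the y axis of tub and the y axis of short_rack, either way round below 0.2 rad and contact force between the fingers and tub below 0.05 N), for 0.2 s.
4. the pot stands in the tub, let go (horizontal distance between long_rack and tray below 0.012 m and z of long_rack in the frame of tray between 0 and 0.008 m and angle between the y axis of long_rack and the y axis of tray, either way round below 0.2 rad and horizontal distance between short_rack and long_rack below 0.012 m and z of short_rack in the frame of long_rack between 0.036 and 0.044 m and angle between the y axis of short_rack and the y axis of long_rack, either way round below 0.2 rad and horizontal distance between tub and short_rack below 0.012 m and z of tub in the frame of short_rack between 0.036 and 0.044 m and angle between the y axis of tub and the y axis of short_rack, either way round below 0.2 rad and horizontal distance between pot and tub below 0.024 m and z of pot in the frame of tub between -0.001 and 0.007 m and angle between pot's own z axis and vertical below 0.1 rad and contact force between the fingers and pot below 0.05 N), for 0.2 s.
At the end, for the whole second after the job is handed in: Long rack on the tray floor, short rack on it, tub on that: each flat (4 mm), centred within 12 mm and parallel within 0.2 rad to the one below; pot on the tub's floor, upright within 0.1 rad, its centre within 24 mm of the tub's; all at rest and released (horizontal distance between long_rack and tray below 0.012 m and z of long_rack in the frame of tray between 0 and 0.008 m and angle between the y axis of long_rack and the y axis of tray, either way round below 0.2 rad and horizontal distance between short_rack and long_rack below 0.012 m and z of short_rack in the frame of long_rack between 0.036 and 0.044 m and angle between the y axis of short_rack and the y axis of long_rack, either way round below 0.2 rad and horizontal distance between tub and short_rack below 0.012 m and z of tub in the frame of short_rack between 0.036 and 0.044 m and angle between the y axis of tub and the y axis of short_rack, either way round below 0.2 rad and horizontal distance between pot and tub below 0.024 m and z of pot in the frame of tub between -0.001 and 0.007 m and angle between pot's own z axis and vertical below 0.1 rad and linear speed of each of long_rack, short_rack, tub, pot below 0.02 m/s); the robot touches nothing.
It fails at once if the filled rack is moved more than 20 mm or tipped (distance of filled_rack from where it was at the start of the episode above 0.02 m or angle between filled_rack's own z axis and vertical above 0.3 rad).
It fails at once if the bottle is moved more than 20 mm or tipped (distance of bottle from where it was at the start of the episode above 0.02 m or angle between bottle's own z axis and vertical above 0.3 rad).
It fails at once if the pot is tipped more than 0.6 rad (angle between pot's own z axis and vertical above 0.6 rad).
It fails at once if a piece is dropped (falls free faster than 0.7 m/s, about 25 mm) ((linear speed of long_rack above 0.7 m/s and contact force between the fingers and long_rack below 0.05 N) or (linear speed of short_rack above 0.7 m/s and contact force between the fingers and short_rack below 0.05 N) or (linear speed of tub above 0.7 m/s and contact force between the fingers and tub below 0.05 N) or (linear speed of pot above 0.7 m/s and contact force between the fingers and pot below 0.05 N)).
It also fails if it takes over 115 s, if anything falls off the work surface, if the arm or the gripper's body presses on something with over 40 N, if the wrist force passes 120 N, or if a joint passes its speed limit or range.

## Working session

There is one attempt and no reset: what is moved stays moved. The work goes in short steps, Python scripts to look and compute and a tool call to move; the robot and the scene stay as the last step left them, time stands still between calls to the robot, and variables do not carry over. Pictures are saved under pics/ and viewed, and the job is handed in when it is done.

Besides the shell and the picture viewer there is one more tool, called after "Request:" as name([rows], argument=value, ...), one row to a line, values as JSON. step_arm: Moves the arm, as the interface text tells. Its arguments: {"type":"object","properties":{"deltas":{"type":"array"}},"required":["deltas"]}

```bash
mkdir -p pics; ls; python3 - <<'E'
from cell import ctrl
import cv2
s=ctrl.read_state(); print(s, ctrl.finger_overhang)
for n in ["side","top","wrist"]:
    i=ctrl.camera_info(n); print(n,i)
    im,d=ctrl.get_image(n); cv2.imwrite(f"pics/{n}0.png",im[:,:,::-1])
E
```

```text
pics
{'clock': 0.0, 'qpos': array([ 1.22921271,  0.62934777,  0.03839654,  1.51833089, -0.02699838,
        0.99634075, -0.01997957]), 'qd': array([-6.80593225e-05, -9.61162804e-05,  1.08399392e-03,  4.56541566e-04,
       -9.32772903e-04,  6.38721496e-05, -3.29522559e-04]), 'tau': array([-1.04970186e-04, -5.63403261e+01,  1.22660704e+00, -1.93439323e+01,
        1.11363948e-02,  1.07405253e-02,  5.50593086e-05]), 'eef_pos': array([ 176.88456551, -624.84054222,  238.39907294]), 'tool_rot': array([-3.13968233e+00, -5.34040818e-07,  2.75842508e-01]), 'force': array([-0.32860886,  0.28556317, -0.69044931]), 'torque': array([0.01224255, 0.03552476, 0.03542426]), 'width': 85.71667265756692} 8.0
side {'intrinsics': array([[468.15605963,   0.        , 317.92900034],
       [  0.        , 468.15605963, 203.23866337],
       [  0.        ,   0.        ,   1.        ]]), 'distortion': array([-0.02176184,  0.        ,  0.        ,  0.        ,  0.        ]), 'rvec': array([ 0.54328446, -2.70403351,  1.12664978]), 'tvec': array([515.13193094, 172.82091809, 899.25031098])}
top {'intrinsics': array([[429.58471303,   0.        , 317.68836924],
       [  0.        , 429.58471303, 195.12035221],
       [  0.        ,   0.        ,   1.        ]]), 'distortion': array([0.00148841, 0.        , 0.        , 0.        , 0.        ]), 'rvec': array([ 2.18723826, -2.15044422,  0.11800493]), 'tvec': array([-11.84641103, 546.95264867, 909.20436206])}
wrist {'intrinsics': array([[285.72364135,   0.        , 320.54028687],
       [  0.        , 285.72364135, 200.12030916],
       [  0.        ,   0.        ,   1.        ]]), 'distortion': array([-0.00426642,  0.        ,  0.        ,  0.        ,  0.        ]), 'rvec': array([-2.29392829,  1.73540338,  0.28024337]), 'tvec': array([-647.79238144,  -40.32740201,  380.15559167])}
```

View pics/top0.png

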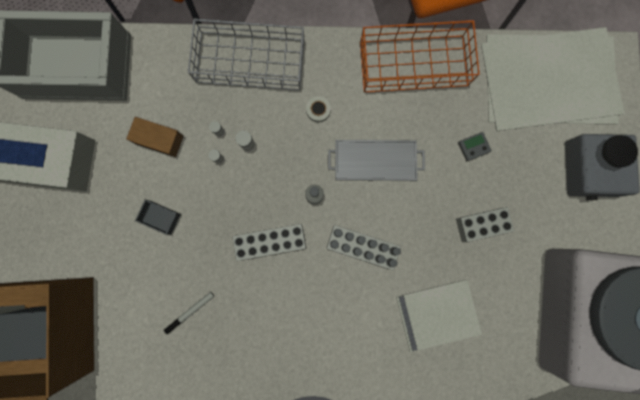

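View pics/side0.png

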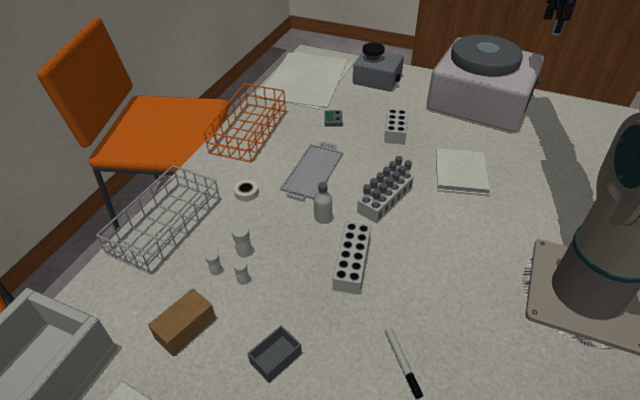

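View pics/wrist0.png

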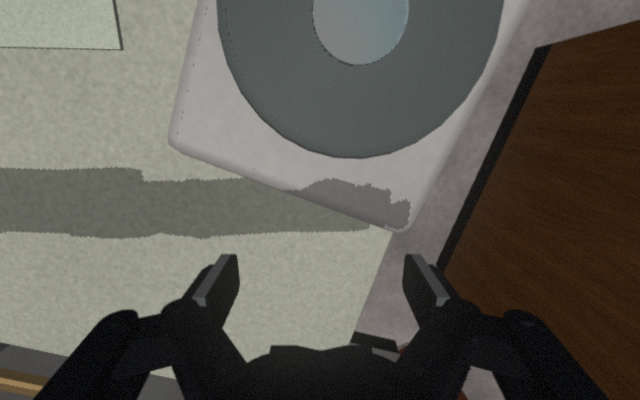

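The top view shows:
- tray at about (376,160)
- long rack (270,242)
- filled rack (365,248)
- short rack (486,225)
- tub (158,217)
- three pots near (245,142), (217,130) and (216,157)
- bottle (315,195)

Next I'll measure them.

```bash
cat > h.py <<'E'
import numpy as np, cv2
from cell import ctrl
def cam(n):
    i=ctrl.camera_info(n); R,_=cv2.Rodrigues(i["rvec"]); return i["intrinsics"],i["distortion"],R,np.array(i["tvec"]).ravel()
def rays(c,px):
    K,D,R,t=c; u=cv2.undistortPoints(np.asarray(px,float).reshape(-1,1,2),K,D).reshape(-1,2)
    d=np.c_[u,np.ones(len(u))]; return -R.T@t, d@R   # origin, dirs (camera z =1)
def plane(c,px,z):
    o,d=rays(c,px); return (o+d*((z-o[2])/d[:,2])[:,None])[:,:2]
def cloud(c,dep):
    h,w=dep.shape; v,u=np.mgrid[:h,:w]; px=np.c_[u.ravel(),v.ravel()]
    o,d=rays(c,px); P=o+d*dep.reshape(-1,1); P[dep.ravel()<=0]=np.nan
    return P.reshape(h,w,3)
def proj(c,P):
    K,D,R,t=c; return cv2.projectPoints(np.asarray(P,float).reshape(-1,1,3),cv2.Rodrigues(R)[0],t,K,D)[0].reshape(-1,2)
def rect(xy):
    """centre, long, short, yaw of long axis"""
    (cx,cy),(w,h),a=cv2.minAreaRect(np.asarray(xy,np.float32)); a=np.deg2rad(a)
    if w<h: w,h=h,w; a+=np.pi/2
    a=(a+np.pi/2)%np.pi-np.pi/2
    return np.round([cx,cy,w,h],1),round(a,3)
E
python3 - <<'E'
from h import *
for n in ["top","side"]:
    im,dep=ctrl.get_image(n); np.savez(f"{n}0.npz",im=im,dep=dep)
im,dep=(np.load("top0.npz")[k] for k in("im","dep")); c=cam("top"); P=cloud(c,dep)
print("floor z", np.nanmedian(P[300:330,240:380,2]))
Z=P[...,2]
obj=dict(tray=(376,160,60,30,),long=(270,242,42,25),filled=(365,248,45,28),short=(486,225,35,22),tub=(158,217,28,24),potA=(245,142,13,13),potB=(217,130,11,11),potC=(216,157,11,11),bottle=(315,195,13,16))
for k,(u,v,a,b) in obj.items():
    S=P[v-b:v+b,u-a:u+a].reshape(-1,3); z=S[:,2]; S=S[z>5]; z=S[:,2]
    if len(z)==0: print(k,'none'); continue
    zt=np.nanpercentile(z,95); T=S[z>zt-6]
    print(k,"ztop",round(zt,1),len(T),rect(T[:,:2]),T[:,:2].mean(0).round(1))
big=cv2.resize(im[:,:,::-1],None,fx=3,fy=3,interpolation=cv2.INTER_CUBIC)
cv2.imwrite("pics/t1.png",big[330:830,350:1150]); cv2.imwrite("pics/t2.png",big[330:830,850:1650])
E
```

```text
floor z -0.13538332970813372
tray ztop 12.0 872 (array([ 624.3, -117.3,  251.3,  118.7]), np.float64(-1.463)) [ 630.1 -129.2]
long ztop 42.6 1741 (array([443.2, 101. , 150. ,  53.9]), np.float64(-1.377)) [443.  100.9]
filled ztop 82.3 597 (array([ 435.5, -101.7,  139.9,   40.7]), np.float64(1.273)) [ 435.  -102.6]
short ztop 42.6 1211 (array([ 488.9, -366.7,  105.3,   53.9]), np.float64(-1.332)) [ 488.9 -366.4]
tub ztop 35.5 197 (array([493.2, 347.4,  77.9,  52.3]), np.float64(1.175)) [493.4 348. ]
potA ztop 68.2 194 (array([662.1, 159. ,  32.9,  31.6]), np.float64(0.787)) [662.1 158.4]
potB ztop 51.3 101 (array([690.9, 225. ,  25.4,  23. ]), np.float64(0.801)) [690.6 224.4]
potC ztop 50.9 106 (array([628.1, 223.5,  23.4,  22.8]), np.float64(0.822)) [628.  223.5]
bottle ztop 101.1 77 (array([547. ,   6.2,  18.5,  18.3]), np.float64(0.013)) [546.8   5.9]
```

View pics/t1.png

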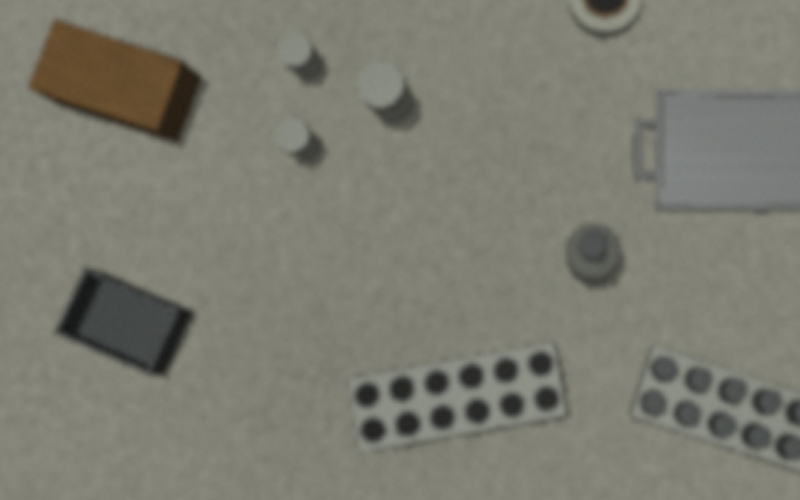

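View pics/t2.png

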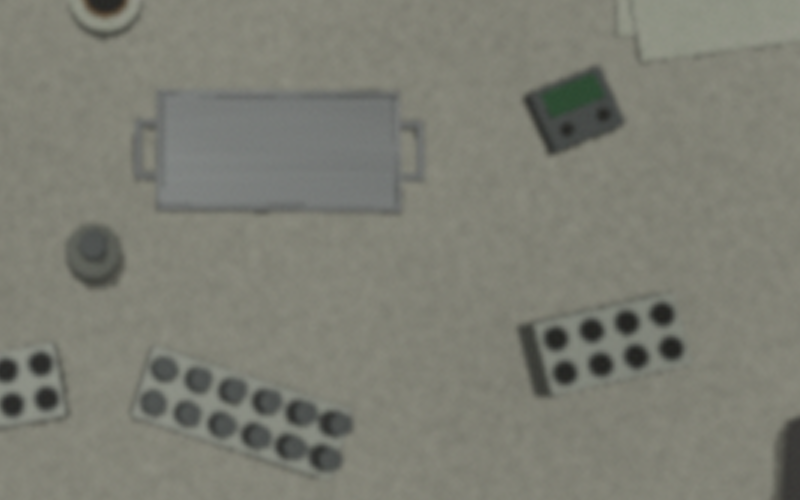

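```bash
python3 - <<'E'
from h import *
im,dep=(np.load("top0.npz")[k] for k in("im","dep")); c=cam("top"); P=cloud(c,dep)
f=im.astype(int); m=((f[...,2]-f[...,1])>=2).astype(np.uint8)
m[:125]=0;m[190:]=0;m[:,:320]=0;m[:,440:]=0
m=cv2.morphologyEx(m,cv2.MORPH_OPEN,np.ones((9,9),np.uint8))
cs,_=cv2.findContours(m,cv2.RETR_EXTERNAL,cv2.CHAIN_APPROX_NONE); k=max(cs,key=cv2.contourArea).reshape(-1,2)
print("tray colour top",cv2.contourArea(k),rect(plane(c,k,8)), rect(plane(c,k,4)))
S=P[130:192,322:432].reshape(-1,3);S=S[(S[:,2]>2.5)&(S[:,2]<14)]
S=S[(abs(S[:,1]+128)<90)]
print("tray depth",rect(S[:,:2]),np.median(S[:,2]),len(S))
# side camera
im,dep=(np.load("side0.npz")[k] for k in("im","dep")); c=cam("side"); P=cloud(c,dep).reshape(-1,3)
P=P[~np.isnan(P[:,0])]
for k,x,y,z0,z1,r in [("long",443,101,34,50,90),("short",489,-366,34,50,70),("tub",493,347,29,45,60),("potA",662,159,60,75,30),("potB",691,225,42,60,25),("potC",628,223,42,60,25),("filled",435,-102,36,90,95),("bottle",547,6,90,110,30),("tray",625,-125,3.5,14,110)]:
    S=P[(np.hypot(P[:,0]-x,P[:,1]-y)<r)&(P[:,2]>z0)&(P[:,2]<z1)]
    if len(S)>5: print("side",k,len(S),rect(S[:,:2]),"z",np.median(S[:,2]).round(1))
E
```

```text
Traceback (most recent call last):
ValueError: max() iterable argument is empty
```

```bash
python3 - <<'E'
from h import *
im,dep=(np.load("top0.npz")[k] for k in("im","dep")); c=cam("top"); P=cloud(c,dep)
f=im.astype(int); print(f[160,376],f[160,400],f[185,376],f[215,376])
d=f[...,2]-f[...,0]
m=(d>=-2).astype(np.uint8)
m[:125]=0;m[190:]=0;m[:,:320]=0;m[:,440:]=0
m=cv2.morphologyEx(m,cv2.MORPH_OPEN,np.ones((9,9),np.uint8))
cs,_=cv2.findContours(m,cv2.RETR_EXTERNAL,cv2.CHAIN_APPROX_NONE)
if cs:
    k=max(cs,key=cv2.contourArea).reshape(-1,2)
    print("tray colour top",cv2.contourArea(k),rect(plane(c,k,8)), rect(plane(c,k,4)))
S=P[130:192,322:432].reshape(-1,3);S=S[(S[:,2]>2.5)&(S[:,2]<14)]
S=S[(abs(S[:,1]+128)<90)]
print("tray depth",rect(S[:,:2]),np.median(S[:,2]),len(S))
im,dep=(np.load("side0.npz")[k] for k in("im","dep")); c=cam("side"); P=cloud(c,dep).reshape(-1,3)
P=P[~np.isnan(P[:,0])]
for k,x,y,z0,z1,r in [("long",443,101,34,50,90),("short",489,-366,34,50,70),("tub",493,347,29,45,60),("potA",662,159,60,75,30),("potB",691,225,42,60,25),("potC",628,223,42,60,25),("filled",435,-102,36,90,95),("bottle",547,6,90,110,30),("tray",625,-125,3.5,14,110)]:
    S=P[(np.hypot(P[:,0]-x,P[:,1]-y)<r)&(P[:,2]>z0)&(P[:,2]<z1)]
    if len(S)>5: print("side",k,len(S),rect(S[:,:2]),"z",np.median(S[:,2]).round(1))
E
```

```text
[120 123 120] [117 120 118] [135 135 123] [130 131 119]
tray colour top 2997.0 (array([ 631.3, -131.9,  179.3,   86.9]), np.float64(-1.553)) (array([ 632.1, -132.5,  180.1,   87.2]), np.float64(-1.553))
tray depth (array([ 630.2, -127.9,  180.1,  138. ]), np.float64(-1.554)) 4.5624378370500835 2673
side long 1626 (array([441.8, 103.6, 152.3,  54.2]), np.float64(-1.377)) z 39.4
side short 490 (array([ 487.5, -365. ,  114.9,   53.8]), np.float64(-1.33)) z 39.1
side tub 348 (array([490.7, 349.5,  75.5,  54.1]), np.float64(1.184)) z 33.3
side potA 180 (array([660.5, 161.6,  35.1,  30.3]), np.float64(-0.979)) z 64.8
side potB 121 (array([687.6, 227. ,  25.3,  24.5]), np.float64(-1.322)) z 47.3
side potC 115 (array([626.3, 226.4,  26. ,  21.4]), np.float64(-0.485)) z 47.7
side filled 1515 (array([433.2, -99.6, 153.2,  53.8]), np.float64(1.278)) z 64.7
side bottle 71 (array([545.2,   9.3,  21.1,  16.8]), np.float64(-1.173)) z 98.7
side tray 878 (array([ 646.3, -126.6,  215.4,  126. ]), np.float64(-1.558)) z 5.0
```

Request:
step_arm([
  [[1,27,20,0,0,0,0.1],[1,27,20,0,0,0,0.1],[1,27,20,0,0,0,0.1],[1,27,20,0,0,0,0.1],[1,27,20,0,0,0,0.1],[1,27,20,0,0,0,0.1],[1,27,20,0,0,0,0.1],[1,27,20,0,0,0,0.1],[1,27,20,0,0,0,0.1],[1,27,20,0,0,0,0.1]],
])

```text
clock: 1.08
eef_pos: [448.1, -424.4, 239.4]
tool_rot: [3.142, 0.0, 1.281]
force: [0.1, 0.1, -0.1]
width: 85.4
```

Request:
step_arm([
  [[1,0,38,0,0,0,0.05],[1,0,38,0,0,0,0.05],[1,0,38,0,0,0,0.05],[1,0,38,0,0,0,0.05],[1,0,38,0,0,0,0.05],[1,0,38,0,0,0,0.05],[1,0,38,0,0,0,0.05],[1,0,38,0,0,0,0.05],[1,0,38,0,0,0,0.05],[1,0,38,0,0,0,0.04]],
])

```text
clock: 1.92
eef_pos: [446.7, -43.9, 239.5]
tool_rot: [3.141, 0.0, 1.768]
force: [0.6, 0.2, -0.6]
width: 85.4
```

Request:
step_arm([
  [[1,-1.5,36,-5,0,0,0],[1,-1.5,36,-10,0,0,0],[1,-1.5,36,-10,0,0,0],[1,-1.5,36,-20,0,0,0],[1,0,2,-25,0,0,0],[1,0,0,-20,0,0,0],[1,0,0,0,0,0,0]],
])

```text
clock: 2.5
eef_pos: [438.7, 100.7, 146.6]
tool_rot: [-3.135, 0.0, 1.768]
force: [-0.4, -0.7, -0.8]
width: 85.4
```

```bash
python3 - <<'E'
from h import *
s=ctrl.read_state();print(s["eef_pos"],s["tool_rot"],s["width"])
c=cam("wrist");im,dep=ctrl.get_image("wrist"); cv2.imwrite("pics/w1.png",im[:,:,::-1])
P=cloud(c,dep).reshape(-1,3);P=P[~np.isnan(P[:,0])]
S=P[(np.hypot(P[:,0]-442,P[:,1]-102)<95)&(P[:,2]>33)&(P[:,2]<48)]
print(len(S),rect(S[:,:2]),np.median(S[:,2]))
E
```

```text
[438.6932922  100.72848261 146.60793105] [-3.13538587e+00  3.35530295e-04  1.76820057e+00] 85.41813562200791
9673 (array([442. , 101.5, 149.1,  54.2]), np.float64(-1.38)) 39.5346676381391
```

View pics/w1.png

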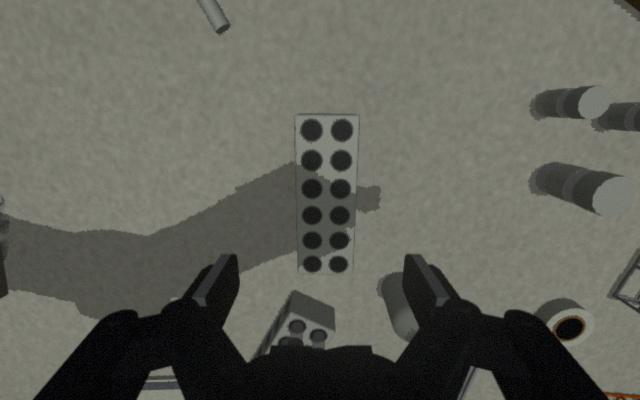

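The wrist view shows the long rack at about (327,190), with its long axis along the image vertical, centred between the jaws. The bottle and the filled rack are clear of the fingers. I'll descend.

Request:
step_arm([
  [[1,3.5,1,-25,0,0,0],[1,0,0,-25,0,0,-0.004],[1,0,0,-25,0,0,0],[1,0,0,-20,0,0,0],[1,0,0,-15,0,0,0],[1,0,0,-10,0,0,0],[1,0,0,-6,0,0,0],[1,0,0,-3.5,0,0,0],[1,0,0,0,0,0,0]],
])

```text
clock: 3.3
eef_pos: [445.7, 100.9, 20.2]
tool_rot: [3.14, 0.0, 1.76]
force: [-0.3, 1.0, 0.6]
width: 85.7
```

Request:
step_arm([
  [[0,0,0,0,0,0,0],[0,0,0,0,0,0,0],[0,0,0,0,0,0,0],[0,0,0,0,0,0,0],[0,0,0,0,0,0,0],[0,0,0,0,0,0,0],[0,0,0,0,0,0,0],[0,0,0,0,0,0,0]],
])

```text
clock: 3.97
eef_pos: [445.1, 101.3, 20.8]
tool_rot: [3.14, 0.001, 1.761]
force: [-0.7, -1.3, 7.0]
width: 52.9
```

Request:
step_arm([
  [[0,0,0,5,0,0,0],[0,0,0,10,0,0,0],[0,0,0,20,0,0,0],[0,0,0,25,0,0,0],[0,0,0,25,0,0,0],[0,0,0,25,0,0,0],[0,0,0,20,0,0,0],[0,0,0,15,0,0,0],[0,0,0,0,0,0,0]],
])

```text
clock: 4.72
eef_pos: [446.1, 102.1, 167.8]
tool_rot: [3.136, -0.0, 1.761]
force: [0.2, -0.5, -1.9]
width: 53.0
```

```bash
python3 - <<'E'
from h import *
s=ctrl.read_state();print(s["eef_pos"],s["tool_rot"],s["width"],s["force"])
im,dep=ctrl.get_image("wrist"); cv2.imwrite("pics/w2.png",im[:,:,::-1])
im,dep=ctrl.get_image("side"); cv2.imwrite("pics/s2.png",im[:,:,::-1])
E
```

```text
[446.08778276 102.06548287 167.77534535] [ 3.13600510e+00 -2.62842018e-04  1.76140664e+00] 53.01486664831583 [ 0.19644568 -0.50503216 -1.92765694]
```

View pics/w2.png

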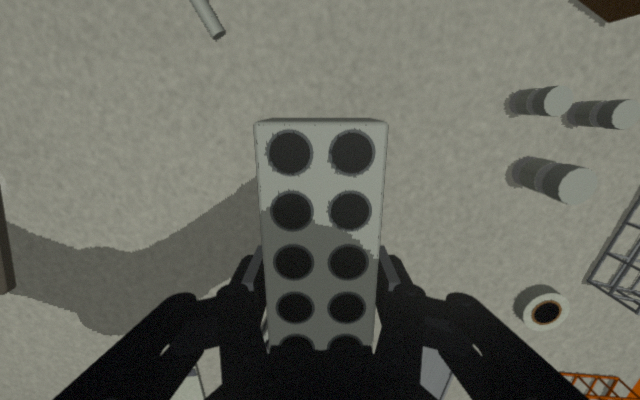

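View pics/s2.png

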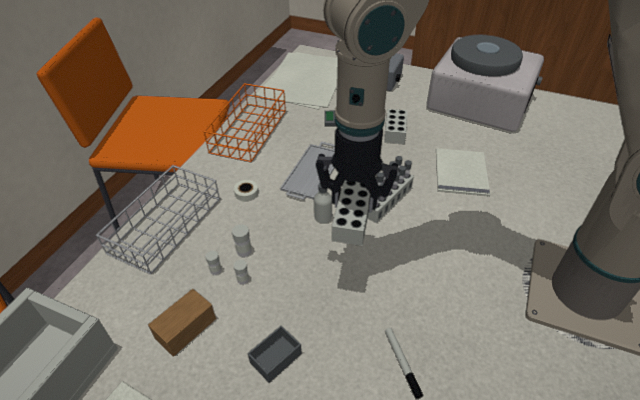

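Request:
step_arm([
  [[0,9,-12,0,0,0,-0.017],[0,18,-22,0,0,0,-0.017],[0,21,-26,0,0,0,-0.017],[0,21,-27,0,0,0,-0.017],[0,21,-27,0,0,0,-0.017],[0,21,-27,0,0,0,-0.017],[0,21,-27,0,0,0,-0.017],[0,21,-27,0,0,0,-0.017],[0,20,-25,0,0,0,-0.017],[0,12,-13,0,0,0,-0.02]],
])

```text
clock: 5.65
eef_pos: [630.1, -136.3, 162.4]
tool_rot: [-3.139, 0.002, 1.584]
force: [0.8, -0.2, -1.7]
width: 52.9
```

Request:
step_arm([
  [[0,0,0,-10,0,0,0],[0,0,0,-20,0,0,0],[0,0,0,-20,0,0,0],[0,0,0,-15,0,0,0],[0,0,0,-10,0,0,0],[0,0,0,0,0,0,0],[0,0,0,0,0,0,0]],
])

```text
clock: 6.23
eef_pos: [628.8, -130.8, 88.7]
tool_rot: [-3.139, -0.001, 1.59]
force: [0.3, -0.1, -1.6]
width: 52.9
```

```bash
cat > look.py <<'E'
import sys
from h import *
tag=sys.argv[1]
s=ctrl.read_state();print(s["eef_pos"].round(1),s["tool_rot"].round(3),s["width"].round(1),s["force"].round(1))
c=cam("wrist")
im,dep=ctrl.get_image("wrist"); cv2.imwrite(f"pics/w{tag}.png",im[:,:,::-1]); np.savez(f"w{tag}.npz",im=im,dep=dep,P=cloud(c,dep))
im2,dep=ctrl.get_image("top"); cv2.imwrite(f"pics/t{tag}.png",cv2.resize(im2[90:270,240:480,::-1],None,fx=2.5,fy=2.5)); np.savez(f"t{tag}.npz",im=im2,dep=dep,P=cloud(cam("top"),dep))
im3,dep=ctrl.get_image("side"); cv2.imwrite(f"pics/s{tag}.png",cv2.resize(im3[60:320,180:480,::-1],None,fx=2,fy=2)); np.savez(f"s{tag}.npz",im=im3,dep=dep,P=cloud(cam("side"),dep))
a=cv2.resize(im[:,:,::-1],(400,250)); b=cv2.resize(im3[90:290,190:510,::-1],(400,250)); e=cv2.resize(im2[90:290,240:560,::-1],(400,250))
cv2.imwrite(f"pics/m{tag}.png",np.vstack([np.hstack([a,b]),np.hstack([e,e*0])]))
E
python3 look.py 3; python3 - <<'E'
from h import *
P=np.load("w3.npz")["P"].reshape(-1,3);P=P[~np.isnan(P[:,0])]
z=P[(abs(P[:,0]-630)<20)&(P[:,1]>-110)&(P[:,1]<-75)&(P[:,2]>60),2];zt=np.median(z);print("ztop",zt,len(z))
S=P[(abs(P[:,2]-zt)<3)&(abs(P[:,0]-630)<60)&(abs(P[:,1]+131)<110)&(P[:,1]>-115)];print("held",rect(S[:,:2]),S[:,:2].min(0),S[:,:2].max(0))
S=P[(P[:,2]>2.5)&(P[:,2]<14)&(abs(P[:,0]-630)<70)&(abs(P[:,1]+131)<110)];print("tray",S[:,:2].min(0),S[:,:2].max(0),len(S))
E
```

```text
Traceback (most recent call last):
  File "look.py", line 4, in <module>
    s=ctrl.read_state();print(s["eef_pos"].round(1),s["tool_rot"].round(3),s["width"].round(1),s["force"].round(1))
                                                                           ^^^^^^^^^^^^^^^^
AttributeError: 'float' object has no attribute 'round'
Traceback (most recent call last):
FileNotFoundError: [Errno 2] No such file or directory: 'w3.npz'
```

```bash
sed -i 's/s\["width"\].round(1)/round(s["width"],1)/' look.py
python3 look.py 3; python3 - <<'E'
from h import *
P=np.load("w3.npz")["P"].reshape(-1,3);P=P[~np.isnan(P[:,0])]
z=P[(abs(P[:,0]-630)<20)&(P[:,1]>-110)&(P[:,1]<-75)&(P[:,2]>60),2];zt=np.median(z);print("ztop",zt,len(z))
S=P[(abs(P[:,2]-zt)<3)&(abs(P[:,0]-630)<60)&(abs(P[:,1]+131)<110)&(P[:,1]>-115)];print("held",rect(S[:,:2]),S[:,:2].min(0),S[:,:2].max(0))
S=P[(P[:,2]>2.5)&(P[:,2]<14)&(abs(P[:,0]-630)<70)&(abs(P[:,1]+131)<110)];print("tray",S[:,:2].min(0),S[:,:2].max(0),len(S))
E
```

```text
[ 628.8 -130.8   88.7] [-3.139e+00 -1.000e-03  1.590e+00] 52.9 [ 0.3 -0.1 -1.6]
ztop 107.3984760641248 7634
held (array([627.3, -85.2,  60.2,  54.2]), np.float64(-1.552)) [ 599.82227083 -114.99770893] [654.93848734 -54.75190473]
tray [583.69831366 -60.21708412] [675.83462268 -22.56421364] 4059
```

View pics/m3.png

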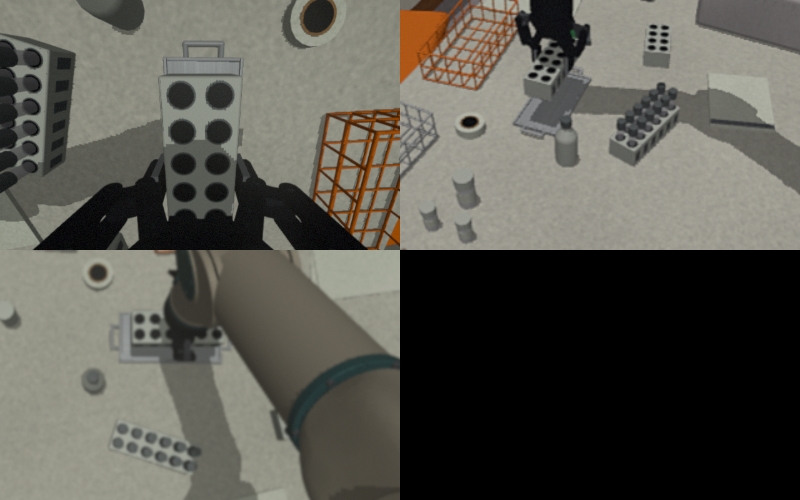

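Wrist view: the rack is level above the tray. Measured against the tray it needs about +2.5 mm in x, −1.5 mm in y and −63 mm in z.

Request:
step_arm([
  [[0,2.5,-1.5,-15,0,0,0],[0,0,0,-15,0,0,0],[0,0,0,-12,0,0,0],[0,0,0,-8,0,0,0],[0,0,0,-5,0,0,0],[0,0,0,-3,0,0,0],[0,0,0,0,0,0,0],[0,0,0,0,0,0,0]],
])

```text
clock: 7.05
eef_pos: [632.4, -132.9, 32.1]
tool_rot: [3.141, -0.0, 1.589]
force: [0.2, -0.5, -1.5]
width: 52.8
```

Request:
step_arm([
  [[0,-0.5,0.5,-2,0,0,0],[0,0,0,-2,0,0,0],[0,0,0,-1.5,0,0,0],[0,0,0,-1,0,0,0],[0,0,0,-0.5,0,0,0],[0,0,0,0,0,0,0],[0,0,0,0,0,0,0]],
])

```text
clock: 7.63
eef_pos: [631.5, -132.5, 25.0]
tool_rot: [3.142, 0.0, 1.589]
force: [-0.4, 0.3, -0.1]
width: 52.8
```

Request:
step_arm([
  [[1,0,0,0,0,0,0],[1,0,0,0,0,0,0],[1,0,0,0,0,0,0],[1,0,0,0,0,0,0],[1,0,0,0,0,0,0],[1,0,0,5,0,0,0],[1,0,0,15,0,0,0],[1,0,0,25,0,0,0],[1,0,0,30,0,0,0],[1,0,0,30,0,0,0]],
])

```text
clock: 8.47
eef_pos: [631.3, -132.2, 131.9]
tool_rot: [-3.141, -0.0, 1.589]
force: [0.4, -0.8, 0.3]
width: 85.7
```

```bash
python3 look.py 4; python3 - <<'E'
from h import *
P=np.load("w4.npz")["P"].reshape(-1,3);P=P[~np.isnan(P[:,0])]
S=P[(abs(P[:,2]-44)<5)&(abs(P[:,0]-630)<60)&(abs(P[:,1]+131)<110)];print("long",rect(S[:,:2]),np.median(S[:,2]),S[:,:2].min(0),S[:,:2].max(0))
S=P[(P[:,2]>2.5)&(P[:,2]<14)&(abs(P[:,0]-630)<70)&(abs(P[:,1]+131)<120)];print("tray",S[:,:2].min(0),S[:,:2].max(0),len(S))
E
```

```text
[ 631.3 -132.2  131.9] [-3.141 -0.     1.589] 85.7 [ 0.4 -0.8  0.3]
long (array([ 630.8, -131.7,  149. ,   54.1]), np.float64(-1.553)) 43.5242106592311 [ 602.51614711 -206.09045724] [658.95884788 -56.78167495]
tray [ 583.33474265 -239.50874173] [679.21020723 -22.79201585] 7909
```

View pics/m4.png

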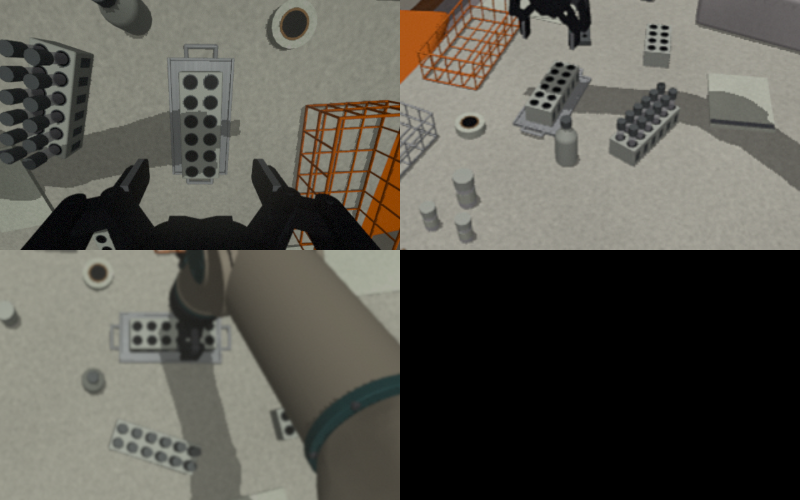

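The long rack sits in the tray within about 1 mm of its centre. Next is the short rack.

Request:
step_arm([
  [[1,-10,-15,10,0,0,0.022],[1,-15,-25,10,0,0,0.022],[1,-16,-26,0,0,0,0.022],[1,-16,-26,0,0,0,0.022],[1,-16,-26,0,0,0,0.022],[1,-16,-26,0,0,0,0.022],[1,-16,-26,0,0,0,0.022],[1,-16,-26,0,0,0,0.022],[1,-14,-23,0,0,0,0.022],[1,-8,-15,-10,0,0,0.022]],
])

```text
clock: 9.45
eef_pos: [486.3, -370.3, 140.6]
tool_rot: [-3.141, 0.002, 1.806]
force: [0.5, -0.4, -0.1]
width: 85.3
```

```bash
python3 look.py 5; python3 - <<'E'
from h import *
P=np.load("w5.npz")["P"].reshape(-1,3);P=P[~np.isnan(P[:,0])]
S=P[(abs(P[:,2]-40)<5)&(abs(P[:,0]-488)<70)&(abs(P[:,1]+366)<80)];print("short",rect(S[:,:2]),np.median(S[:,2]),S[:,:2].min(0),S[:,:2].max(0))
E
```

```text
[ 486.3 -370.3  140.6] [-3.141e+00  2.000e-03  1.806e+00] 85.3 [ 0.5 -0.4 -0.1]
short (array([ 487.6, -366.9,  105.1,   54.1]), np.float64(-1.334)) 39.50125226277322 [ 449.94363507 -423.54524019] [ 525.33848564 -310.28595006]
```

View pics/w5.png

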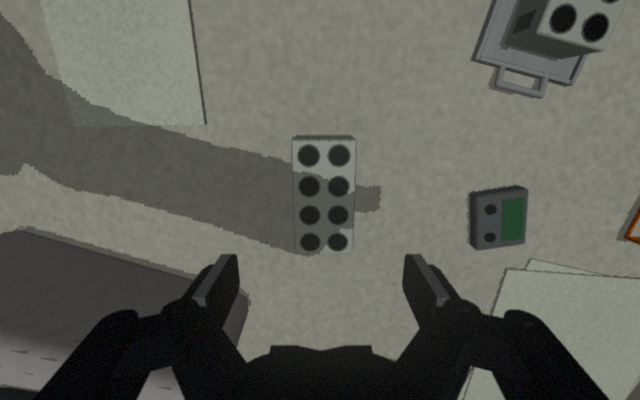

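The short rack is at about (324,193), with clear space around it. The arm is still settling onto its commanded pose, so I'll go straight down.

Request:
step_arm([
  [[1,0,0,-20,0,0,0],[1,0,0,-25,0,0,0],[1,0,0,-25,0,0,0],[1,0,0,-20,0,0,0],[1,0,0,-15,0,0,0],[1,0,0,-10,0,0,0],[1,0,0,-5,0,0,0],[1,0,0,-2,0,0,0],[1,0,0,0,0,0,0]],
])

```text
clock: 10.35
eef_pos: [489.2, -365.9, 18.1]
tool_rot: [3.141, -0.0, 1.81]
force: [-1.2, -0.0, -1.1]
width: 85.2
```

Request:
step_arm([
  [[0,0,0,0,0,0,0],[0,0,0,0,0,0,0],[0,0,0,0,0,0,0],[0,0,0,0,0,0,0],[0,0,0,0,0,0,0],[0,0,0,0,0,0,0],[0,0,0,0,0,0,0],[0,0,0,0,0,0,0]],
])

```text
clock: 11.02
eef_pos: [489.2, -366.9, 18.9]
tool_rot: [3.141, 0.001, 1.808]
force: [0.0, 0.6, 5.6]
width: 53.2
```

Request:
step_arm([
  [[0,0,0,5,0,0,0],[0,0,0,10,0,0,0],[0,0,0,20,0,0,0],[0,0,0,25,0,0,0],[0,0,0,25,0,0,0],[0,5,8,25,0,0,-0.02],[0,10,16,20,0,0,-0.02],[0,15,25,15,0,0,-0.02],[0,16,26,5,0,0,-0.02],[0,16,26,0,0,0,-0.02]],
])

```text
clock: 11.85
eef_pos: [551.8, -265.0, 170.5]
tool_rot: [3.138, 0.002, 1.706]
force: [0.3, -0.4, -1.7]
width: 53.1
```

Request:
step_arm([
  [[0,16,26,0,0,0,-0.02],[0,16,26,0,0,0,-0.02],[0,16,26,0,0,0,-0.02],[0,15,26,0,0,0,-0.02],[0,12,19,0,0,0,-0.02],[0,5,10,-5,0,0,-0.02],[0,0,0,-10,0,0,0],[0,0,0,-10,0,0,0],[0,0,0,-5,0,0,0],[0,0,0,0,0,0,0]],
])

```text
clock: 12.68
eef_pos: [628.2, -134.7, 135.6]
tool_rot: [-3.137, 0.001, 1.587]
force: [0.1, -0.4, -1.9]
width: 53.6
```

```bash
python3 look.py 6; python3 - <<'E'
from h import *
P=np.load("w6.npz")["P"].reshape(-1,3);P=P[~np.isnan(P[:,0])]
z=P[(abs(P[:,0]-630)<20)&(P[:,1]>-120)&(P[:,1]<-85)&(P[:,2]>100),2];zt=np.median(z);print("ztop",zt,len(z))
S=P[(abs(P[:,2]-zt)<3)&(abs(P[:,0]-630)<60)&(P[:,1]>-118)&(P[:,1]<0)];print("held",rect(S[:,:2]),S[:,:2].min(0),S[:,:2].max(0))
S=P[(abs(P[:,2]-43.5)<4)&(abs(P[:,0]-630)<50)&(abs(P[:,1]+131)<110)];print("long",rect(S[:,:2]),S[:,:2].min(0),S[:,:2].max(0),len(S))
E
```

```text
[ 628.2 -134.7  135.6] [-3.137e+00  1.000e-03  1.587e+00] 53.6 [ 0.1 -0.4 -1.9]
ztop 156.70650483479977 11157
held (array([ 627.1, -100. ,   54.1,   36.5]), np.float64(0.013)) [ 599.89346303 -117.99697974] [654.40487632 -81.57088363]
long (array([629.8, -76.4,  54. ,  39.1]), np.float64(0.019)) [602.54619394 -96.44256984] [657.03215773 -56.53798739] 3566
```

View pics/m6.png

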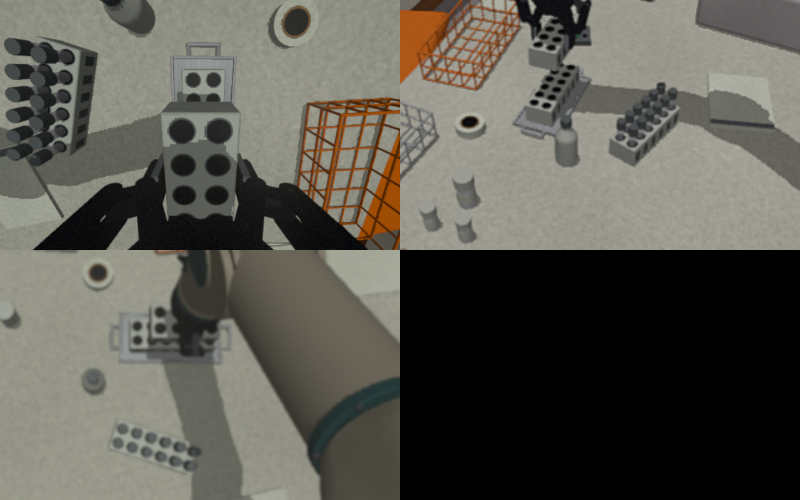

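The short rack is level above the long one. It needs about +2.5, +2.5 and −73 mm.

Request:
step_arm([
  [[0,2.5,2,-15,0,0,0],[0,0,0,-15,0,0,0],[0,0,0,-14,0,0,0],[0,0,0,-10,0,0,0],[0,0,0,-6,0,0,0],[0,0,0,-4,0,0,0],[0,0,0,-2,0,0,0],[0,0,0,0,0,0,0],[0,0,0,0,0,0,0]],
])

```text
clock: 13.58
eef_pos: [633.5, -130.4, 72.3]
tool_rot: [3.141, 0.0, 1.589]
force: [0.6, 0.2, -1.4]
width: 53.1
```

Request:
step_arm([
  [[0,-1,-0.5,-3,0,0,0],[0,-0.5,-0.5,-2.5,0,0,0],[0,0,0,-1.5,0,0,0],[0,0,0,-1,0,0,0],[0,0,0,0,0,0,0],[0,0,0,0,0,0,0]],
])

```text
clock: 14.08
eef_pos: [631.5, -131.4, 63.8]
tool_rot: [-3.142, -0.0, 1.589]
force: [0.5, 0.3, -1.2]
width: 52.8
```

Request:
step_arm([
  [[0,0,0,-0.7,0,0,0],[0,0,0,-0.5,0,0,0],[0,0,0,0,0,0,0],[0,0,0,0,0,0,0]],
])

```text
clock: 14.42
eef_pos: [631.7, -131.4, 63.0]
tool_rot: [3.141, 0.0, 1.589]
force: [-1.5, 0.8, 3.3]
width: 52.9
```

Contact is shown by the vertical force turning upward. I'll release and rise.

Request:
step_arm([
  [[1,0,0,0,0,0,0],[1,0,0,0,0,0,0],[1,0,0,0,0,0,0],[1,0,0,0,0,0,0],[1,0,0,0,0,0,0],[1,0,0,5,0,0,0],[1,0,0,15,0,0,0],[1,0,0,25,0,0,0],[1,0,0,30,0,0,0],[1,0,0,30,0,0,0]],
])

```text
clock: 15.25
eef_pos: [631.1, -131.3, 168.6]
tool_rot: [-3.14, -0.0, 1.589]
force: [1.0, 0.5, -0.0]
width: 85.2
```

```bash
python3 look.py 7; python3 - <<'E'
from h import *
P=np.load("w7.npz")["P"].reshape(-1,3);P=P[~np.isnan(P[:,0])]
for k,z in(("long",43.5),("short",83.5)):
    S=P[(abs(P[:,2]-z)<4)&(abs(P[:,0]-630)<60)&(abs(P[:,1]+131)<110)];print(k,rect(S[:,:2]),np.median(S[:,2]),S[:,:2].min(0),S[:,:2].max(0))
S=P[(P[:,2]>2.5)&(P[:,2]<14)&(abs(P[:,0]-630)<70)&(abs(P[:,1]+131)<120)];print("tray",S[:,:2].min(0),S[:,:2].max(0),len(S))
E
```

```text
[ 631.1 -131.3  168.6] [-3.14  -0.     1.589] 85.2 [ 1.   0.5 -0. ]
long (array([629.8, -68.3,  54.1,  22.6]), np.float64(0.008)) 43.58782460784602 [602.83726621 -79.74485146] [656.94712624 -56.80602422]
short (array([ 631. , -131.1,  104.9,   54.2]), np.float64(-1.554)) 83.5031816230601 [ 603.39842228 -183.79620112] [658.97226429 -78.41879868]
tray [ 573.87690121 -240.77892967] [689.50484169 -16.79773116] 5228
```

View pics/m7.png

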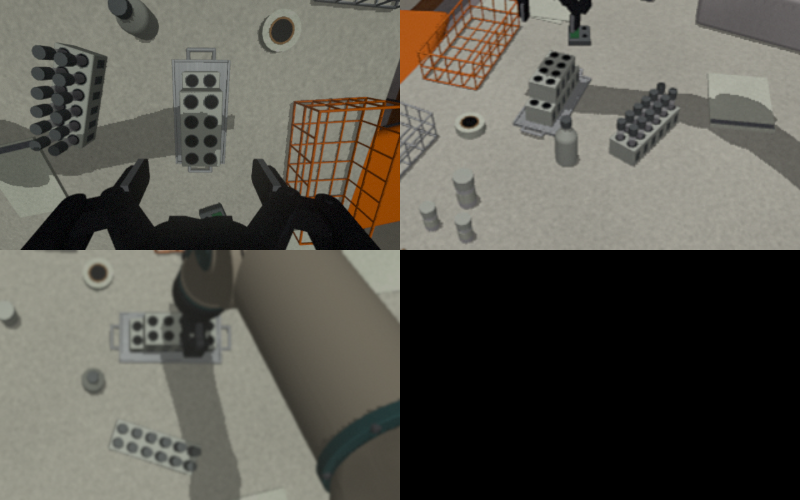

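The short rack is centred on the long one within about 1 mm. Next is the tub.

Request:
step_arm([
  [[1,-5,18,5,0,0,-0.03],[1,-10,35,0,0,0,-0.03],[1,-10,36,0,0,0,-0.03],[1,-10,36,0,0,0,-0.03],[1,-10,36,0,0,0,-0.03],[1,-10,36,0,0,0,-0.03],[1,-10,36,0,0,0,-0.03],[1,-10,36,0,0,0,-0.03],[1,-10,36,0,0,0,-0.03],[1,-10,36,0,0,0,-0.03]],
])

```text
clock: 16.23
eef_pos: [535.1, 210.6, 171.6]
tool_rot: [-3.14, 0.002, 1.287]
force: [0.1, 0.6, -0.5]
width: 85.3
```

Request:
step_arm([
  [[1,-10,36,0,0,0,-0.03],[1,-12,36,0,0,0,-0.03],[1,-12,36,-5,0,0,-0.03],[1,-10,20,-10,0,0,-0.02],[1,0,10,-15,0,0,0],[1,0,0,-10,0,0,0],[1,0,0,0,0,0,0],[1,0,0,0,0,0,0]],
])

```text
clock: 16.9
eef_pos: [492.6, 345.2, 131.4]
tool_rot: [-3.141, 0.004, 1.177]
force: [-0.2, -0.1, 0.2]
width: 85.4
```

```bash
python3 look.py 8; python3 - <<'E'
from h import *
P=np.load("w8.npz")["P"].reshape(-1,3);P=P[~np.isnan(P[:,0])]
S=P[(abs(P[:,2]-34)<5)&(abs(P[:,0]-492)<70)&(abs(P[:,1]-348)<80)];print("tub",rect(S[:,:2]),np.median(S[:,2]),S[:,:2].min(0),S[:,:2].max(0))
E
```

```text
[492.6 345.2 131.4] [-3.141  0.004  1.177] 85.4 [-0.2 -0.1  0.2]
tub (array([492.3, 348.6,  76.1,  52.1]), np.float64(1.179)) 33.12444266271166 [455.02198477 304.36502276] [530.13821266 392.83376685]
```

View pics/w8.png

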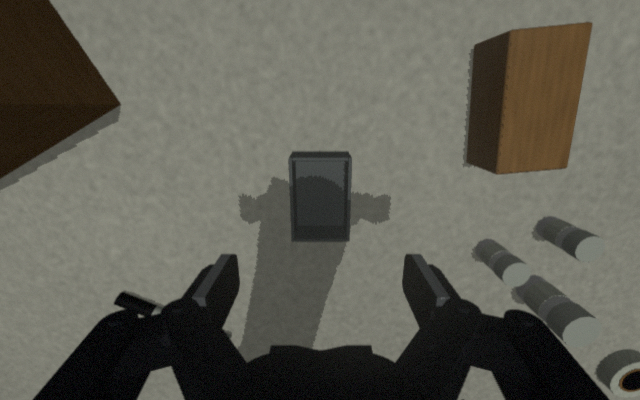

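The tub is at (321,197), in line with the jaws, and needs about +3 mm in y.

Request:
step_arm([
  [[1,0,3,-20,0,0,0],[1,0,0,-25,0,0,0],[1,0,0,-25,0,0,0],[1,0,0,-20,0,0,0],[1,0,0,-12,0,0,0],[1,0,0,-8,0,0,0],[1,0,0,-4,0,0,0],[1,0,0,-2,0,0,0],[1,0,0,0,0,0,0]],
])

```text
clock: 17.8
eef_pos: [493.0, 350.8, 17.2]
tool_rot: [3.141, -0.001, 1.179]
force: [-1.1, -0.9, -0.1]
width: 85.4
```

Request:
step_arm([
  [[0,0,0,0,0,0,0],[0,0,0,0,0,0,0],[0,0,0,0,0,0,0],[0,0,0,0,0,0,0],[0,0,0,0,0,0,0],[0,0,0,0,0,0,0],[0,0,0,0,0,0,0],[0,0,0,0,0,0,0]],
])

```text
clock: 18.47
eef_pos: [493.2, 351.0, 17.7]
tool_rot: [3.141, -0.002, 1.179]
force: [-1.1, -0.8, 6.6]
width: 51.1
```

Request:
step_arm([
  [[0,0,0,5,0,0,0],[0,0,0,10,0,0,0],[0,0,0,20,0,0,0],[0,0,0,25,0,0,0],[0,0,0,30,0,0,0],[0,0,0,30,0,0,0],[0,0,0,25,0,0,0],[0,3,-10,20,0,0,0.03],[0,6,-20,10,0,0,0.03],[0,9,-31,0,0,0,0.03]],
])

```text
clock: 19.3
eef_pos: [510.6, 293.8, 195.6]
tool_rot: [3.139, -0.007, 1.276]
force: [0.4, 0.1, -0.5]
width: 50.6
```

Request:
step_arm([
  [[0,10,-35,0,0,0,0.03],[0,10,-36,0,0,0,0.03],[0,10,-36,0,0,0,0.03],[0,10,-36,0,0,0,0.03],[0,10,-36,0,0,0,0.03],[0,10,-36,0,0,0,0.03],[0,10,-36,0,0,0,0.03],[0,10,-36,0,0,0,0.03],[0,10,-36,0,0,0,0.03],[0,10,-36,0,0,0,0.03]],
])

```text
clock: 20.13
eef_pos: [610.4, -71.5, 192.3]
tool_rot: [3.142, 0.0, 1.57]
force: [1.5, -0.5, -0.8]
width: 50.9
```

Request:
step_arm([
  [[0,9,-28,0,0,0,0.02],[0,7,-20,0,0,0,0],[0,4,-10,0,0,0,0],[0,0,-3,-5,0,0,0],[0,0,0,-10,0,0,0],[0,0,0,-10,0,0,0],[0,0,0,0,0,0,0],[0,0,0,0,0,0,0],[0,0,0,0,0,0,0]],
])

```text
clock: 20.88
eef_pos: [630.5, -128.9, 166.5]
tool_rot: [-3.141, -0.001, 1.591]
force: [0.1, 0.5, -0.4]
width: 50.7
```

```bash
python3 look.py 9; python3 - <<'E'
from h import *
P=np.load("w9.npz")["P"].reshape(-1,3);P=P[~np.isnan(P[:,0])]
S=P[(abs(P[:,0]-630)<60)&(abs(P[:,1]+131)<50)&(P[:,2]>120)&(P[:,1]>-112)];zt=np.percentile(S[:,2],97);print("ztop",zt,len(S))
S=S[abs(S[:,2]-zt)<4];print("held",rect(S[:,:2]),S[:,:2].min(0),S[:,:2].max(0))
S=P[(abs(P[:,2]-83.5)<3)&(abs(P[:,0]-630)<50)&(abs(P[:,1]+131)<110)];print("short",rect(S[:,:2]),S[:,:2].min(0),S[:,:2].max(0),len(S))
E
```

```text
[ 630.5 -128.9  166.5] [-3.141e+00 -1.000e-03  1.591e+00] 50.7 [ 0.1  0.5 -0.4]
ztop 254.4192921541651 12205
held (array([ 629.7, -108.5,   45.8,    4.3]), np.float64(0.013)) [ 606.82458671 -110.93716233] [ 652.60727074 -106.12562921]
short (array([630.4, -95.6,  54.1,  34. ]), np.float64(0.02)) [ 603.11666882 -112.94791537] [657.62195415 -78.62700266] 2958
```

View pics/m9.png

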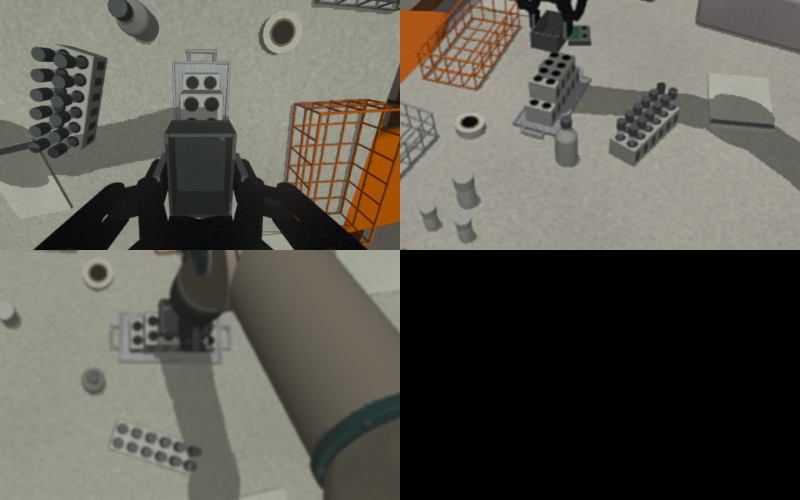

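```bash
python3 - <<'E'
from h import *
P=np.load("w9.npz")["P"].reshape(-1,3);P=P[~np.isnan(P[:,0])]
S=P[(abs(P[:,0]-630)<40)&(P[:,1]>-98)&(P[:,1]<-60)&(P[:,2]>120)&(P[:,2]<220)];print(S[:,2].max(),np.percentile(S[:,2],[5,50,95]))
zt=183; S=S[abs(S[:,2]-zt)<4];print("held far rim",S[:,:2].min(0),S[:,:2].max(0),np.median(S[:,2]))
E
```

```text
183.8513060653442 [151.35069626 173.29080677 182.57971172]
held far rim [603.47552706 -97.98465485] [655.26662576 -92.11144012] 181.86003881659872
```

The tub is held level, with its far rim at y −92, and needs about +1, −1 and −65 mm.

Request:
step_arm([
  [[0,0.5,-1,-12,0,0,0],[0,0,0,-14,0,0,0],[0,0,0,-12,0,0,0],[0,0,0,-9,0,0,0],[0,0,0,-5,0,0,0],[0,0,0,-3,0,0,0],[0,0,0,0,0,0,0],[0,0,0,0,0,0,0]],
])

```text
clock: 21.7
eef_pos: [631.3, -131.4, 111.8]
tool_rot: [3.141, -0.0, 1.589]
force: [-0.3, 0.5, -0.1]
width: 50.9
```

Request:
step_arm([
  [[0,0,0.5,-3,0,0,0],[0,0,0,-3,0,0,0],[0,0,0,-1.5,0,0,0],[0,0,0,-1,0,0,0],[0,0,0,0,0,0,0],[0,0,0,0,0,0,0]],
])

```text
clock: 22.2
eef_pos: [631.1, -131.0, 103.1]
tool_rot: [3.142, -0.0, 1.589]
force: [0.3, 0.6, 0.2]
width: 50.8
```

Request:
step_arm([
  [[0,0,0,-0.6,0,0,0],[0,0,0,-0.4,0,0,0],[0,0,0,0,0,0,0],[0,0,0,0,0,0,0]],
])

```text
clock: 22.53
eef_pos: [631.0, -130.9, 102.2]
tool_rot: [3.142, -0.0, 1.589]
force: [0.3, 0.4, -0.8]
width: 51.1
```

Request:
step_arm([
  [[0,0,0,-0.5,0,0,0],[0,0,0,-0.3,0,0,0],[0,0,0,0,0,0,0],[0,0,0,0,0,0,0]],
])

```text
clock: 22.87
eef_pos: [631.2, -130.9, 101.7]
tool_rot: [3.141, 0.0, 1.589]
force: [-1.5, -0.9, 3.8]
width: 51.1
```

Contact at about +4 N. I'll release.

Request:
step_arm([
  [[1,0,0,0,0,0,0],[1,0,0,0,0,0,0],[1,0,0,0,0,0,0],[1,0,0,0,0,0,0],[1,0,0,0,0,0,0],[1,0,0,5,0,0,0],[1,0,0,15,0,0,0],[1,0,0,25,0,0,0],[1,0,0,30,0,0,0],[1,0,0,30,0,0,0]],
])

```text
clock: 23.7
eef_pos: [630.6, -130.8, 207.3]
tool_rot: [-3.141, -0.001, 1.589]
force: [0.3, -0.1, 0.6]
width: 85.4
```

```bash
python3 look.py 10; python3 - <<'E'
from h import *
P=np.load("w10.npz")["P"].reshape(-1,3);P=P[~np.isnan(P[:,0])]
for k,z in(("short",83.5),("tub",117.5)):
    S=P[(abs(P[:,2]-z)<3)&(abs(P[:,0]-630)<60)&(abs(P[:,1]+131)<110)];print(k,rect(S[:,:2]),np.median(S[:,2]),S[:,:2].min(0),S[:,:2].max(0))
E
```

```text
[ 630.6 -130.8  207.3] [-3.141e+00 -1.000e-03  1.589e+00] 85.4 [ 0.3 -0.1  0.6]
short (array([ 630.8, -123.7,   89.7,   53.9]), np.float64(-1.551)) 85.56751854496287 [ 603.17336664 -168.72857028] [657.23167061 -78.65430593]
tub (array([ 630.5, -133.2,   76.7,   52. ]), np.float64(-1.553)) 117.19499807737078 [ 603.95782576 -171.0860888 ] [657.06404695 -94.47752418]
```

View pics/m10.png

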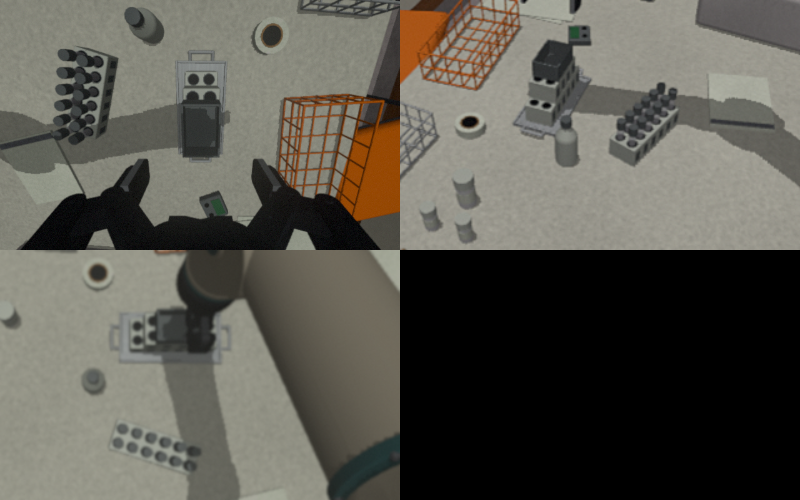

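The tub stands centred on the short rack within about 2 mm. The pot is last.

Request:
step_arm([
  [[1,2,15,0,0,0,0],[1,3,31,0,0,0,0],[1,3,33,0,0,0,0],[1,3,33,0,0,0,0],[1,4,33,0,0,0,0],[1,4,33,0,0,0,0],[1,4,33,-5,0,0,0],[1,4,31,-10,0,0,0],[1,3,28,-10,0,0,0],[1,0,16,-10,0,0,0]],
])

```text
clock: 24.68
eef_pos: [659.3, 161.6, 169.5]
tool_rot: [-3.139, -0.003, 1.594]
force: [0.4, 0.9, -0.0]
width: 85.0
```

Request:
step_arm([
  [[1,0,4,0,0,0,0],[1,0,0,0,0,0,0],[1,0,0,0,0,0,0]],
])

```text
clock: 24.93
eef_pos: [660.8, 158.1, 170.8]
tool_rot: [-3.141, 0.001, 1.589]
force: [0.4, -0.0, -0.1]
width: 85.4
```

```bash
python3 look.py 11; python3 - <<'E'
from h import *
P=np.load("w11.npz")["P"].reshape(-1,3);P=P[~np.isnan(P[:,0])]
for k,x,y,z in(("A",661,160,65),("B",690,226,48),("C",627,225,48)):
    S=P[(abs(P[:,2]-z)<4)&(np.hypot(P[:,0]-x,P[:,1]-y)<28)];print(k,cv2.minEnclosingCircle(S[:,:2].astype(np.float32)),np.median(S[:,2]),S[:,:2].mean(0))
E
```

```text
[660.8 158.1 170.8] [-3.141e+00  1.000e-03  1.589e+00] 85.4 [ 0.4 -0.  -0.1]
A ((661.6320190429688, 159.55819702148438), 16.978796005249023) 65.36890886375102 [661.59843508 160.2284355 ]
B ((689.9898681640625, 225.38685607910156), 12.487732887268066) 48.2167259528502 [689.90707515 225.58932155]
C ((627.4627685546875, 224.22714233398438), 12.57469654083252) 48.2562379523859 [627.6386496  224.56340823]
```

View pics/w11.png

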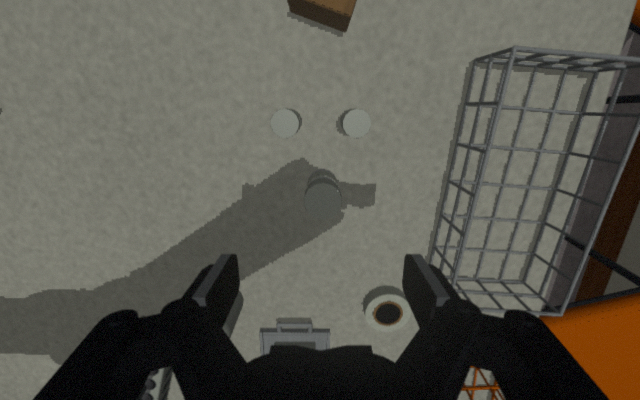

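The largest pot is at (322,192), radius 17 mm and height 65 mm, with the two smaller ones beyond. It needs +1, +1.5 and −124 mm.

Request:
step_arm([
  [[1,1,1.5,-20,0,0,0],[1,0,0,-25,0,0,0],[1,0,0,-25,0,0,0],[1,0,0,-20,0,0,0],[1,0,0,-15,0,0,0],[1,0,0,-10,0,0,0],[1,0,0,-5,0,0,0],[1,0,0,-3,0,0,0],[1,0,0,0,0,0,0],[1,0,0,0,0,0,0]],
])

```text
clock: 25.92
eef_pos: [662.8, 160.8, 49.3]
tool_rot: [3.14, -0.001, 1.589]
force: [0.3, -1.2, -0.5]
width: 85.3
```

Request:
step_arm([
  [[0.6,0,0,0,0,0,0],[0.5,0,0,0,0,0,0],[0.45,0,0,0,0,0,0],[0.4,0,0,0,0,0,0],[0.35,0,0,0,0,0,0],[0.3,0,0,0,0,0,0],[0,0,0,0,0,0,0],[0,0,0,0,0,0,0],[0,0,0,0,0,0,0],[0,0,0,0,0,0,0]],
])

```text
clock: 26.75
eef_pos: [662.5, 160.8, 48.9]
tool_rot: [3.14, -0.0, 1.589]
force: [-1.0, 0.7, 5.0]
width: 32.4
```

```bash
python3 look.py 12
```

```text
[662.5 160.8  48.9] [ 3.14  -0.     1.589] 32.4 [-1.   0.7  5. ]
```

View pics/m12.png

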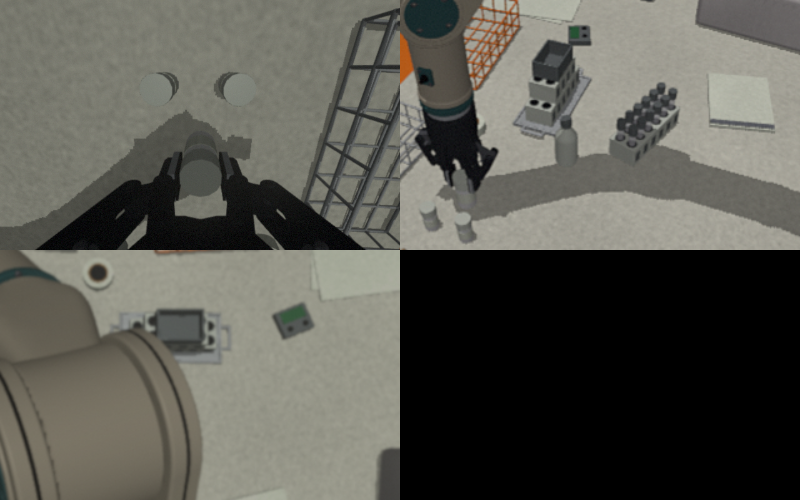

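The pot is held upright by its cap. I'll lift it and carry it smoothly.

Request:
step_arm([
  [[0,0,0,4,0,0,0],[0,0,0,10,0,0,0],[0,0,0,17,0,0,0],[0,0,0,22,0,0,0],[0,0,0,24,0,0,0],[0,0,0,24,0,0,0],[0,0,0,22,0,0,0],[0,0,0,18,0,0,0],[0,0,0,12,0,0,0],[0,0,0,7,0,0,0]],
])

```text
clock: 27.73
eef_pos: [662.5, 160.7, 210.3]
tool_rot: [3.14, -0.001, 1.589]
force: [0.3, 0.2, -0.0]
width: 32.2
```

Request:
step_arm([
  [[0,0,-4,0,0,0,0],[0,-1,-8,0,0,0,0],[0,-1,-12,0,0,0,0],[0,-2,-16,0,0,0,0],[0,-2,-19,0,0,0,0],[0,-2,-20,0,0,0,0],[0,-2,-20,0,0,0,0],[0,-2,-20,0,0,0,0],[0,-2,-20,0,0,0,0],[0,-2,-20,0,0,0,0]],
])

```text
clock: 28.57
eef_pos: [644.7, -1.5, 206.8]
tool_rot: [-3.139, 0.001, 1.587]
force: [0.1, 0.5, -0.4]
width: 32.0
```

Request:
step_arm([
  [[0,-2,-20,0,0,0,0],[0,-2,-20,0,0,0,0],[0,-2,-19,0,0,0,0],[0,-2,-18,0,0,0,0],[0,-2,-17,0,0,0,0],[0,-2,-15,0,0,0,0],[0,-2,-12,0,0,0,0],[0,-1,-8,0,0,0,0],[0,-1,-5,0,0,0,0],[0,0,0,0,0,0,0]],
])

```text
clock: 29.4
eef_pos: [629.7, -133.7, 208.0]
tool_rot: [-3.141, 0.0, 1.587]
force: [-0.6, 0.6, -0.3]
width: 32.5
```

```bash
python3 look.py 13
```

```text
[ 629.7 -133.7  208. ] [-3.141  0.     1.587] 32.5 [-0.6  0.6 -0.3]
```

View pics/m13.png

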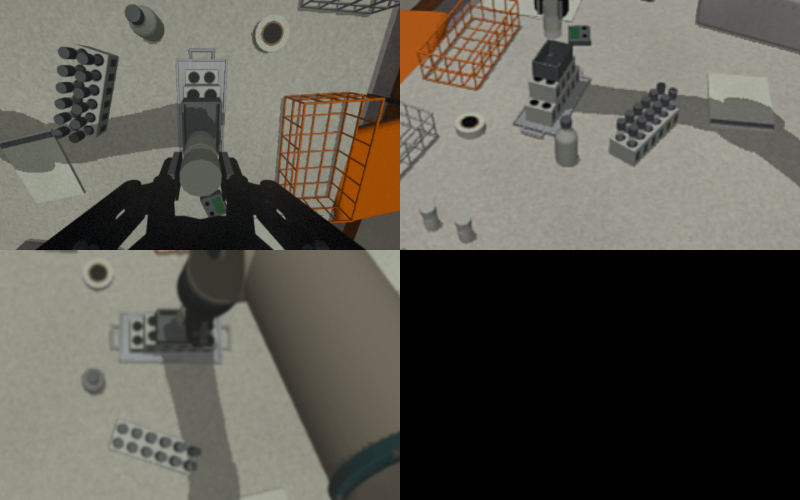

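View pics/s13.png

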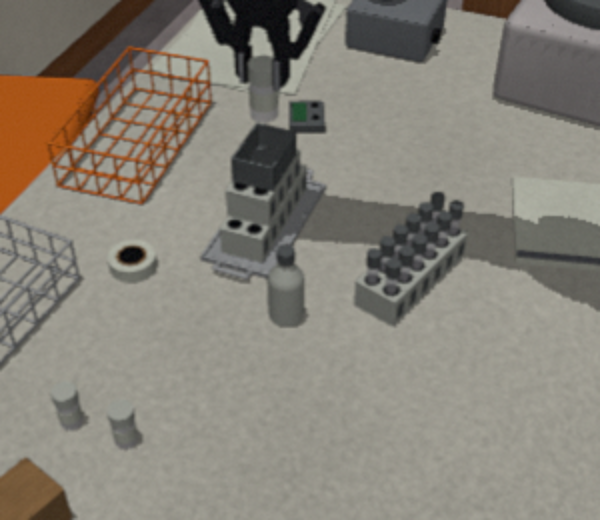

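```bash
python3 - <<'E'
from h import *
P=np.load("w13.npz")["P"].reshape(-1,3);P=P[~np.isnan(P[:,0])]
S=P[(np.hypot(P[:,0]-630,P[:,1]+133)<30)&(P[:,2]>200)&(P[:,2]<235)];h,e=np.histogram(S[:,2],bins=np.arange(200,236,1));print(h)
zt=e[h.argmax()]+.5;S=S[abs(S[:,2]-zt)<2];print(zt,cv2.minEnclosingCircle(S[:,:2].astype(np.float32)),S[:,:2].min(0),S[:,:2].max(0))
S=P[(abs(P[:,2]-117.5)<3)&(abs(P[:,0]-630)<60)&(abs(P[:,1]+131)<110)];print("tub",S[:,:2].min(0),S[:,:2].max(0))
E
```

```text
[  40   46   32   15   45   47   72  100  100   80  103  109  106  100
   92  118  114  116  119  107  132  135  121  767 2145  571   85   73
   81   93   98   65   74   61   69]
224.5 ((629.93408203125, -126.33199310302734), 29.105056762695312) [ 600.82915013 -151.64514737] [ 659.0389943  -116.96596618]
tub [ 603.97662452 -171.46179138] [657.00271571 -94.66047821]
```

The cap's far edge is at y −117, so the pot centre is at about (630, −134), against the tub centre at (630.5, −133). The bottom is at about 159 mm and needs to come down about 72 mm.

Request:
step_arm([
  [[0,0.5,0.5,-6,0,0,0],[0,0,0,-12,0,0,0],[0,0,0,-14,0,0,0],[0,0,0,-12,0,0,0],[0,0,0,-9,0,0,0],[0,0,0,-6,0,0,0],[0,0,0,-3,0,0,0],[0,0,0,0,0,0,0],[0,0,0,0,0,0,0]],
])

```text
clock: 30.3
eef_pos: [630.8, -131.8, 146.5]
tool_rot: [3.141, -0.0, 1.589]
force: [0.4, 0.1, 0.3]
width: 32.2
```

Request:
step_arm([
  [[0,0,-0.5,-3,0,0,0],[0,0,0,-3,0,0,0],[0,0,0,-2,0,0,0],[0,0,0,-1,0,0,0],[0,0,0,0,0,0,0],[0,0,0,0,0,0,0]],
])

```text
clock: 30.8
eef_pos: [630.5, -132.4, 137.3]
tool_rot: [3.142, -0.0, 1.589]
force: [-0.3, 0.2, 0.2]
width: 32.1
```

Request:
step_arm([
  [[0,0,0,-0.5,0,0,0],[0,0,0,-0.4,0,0,0],[0,0,0,0,0,0,0],[0,0,0,0,0,0,0]],
])

```text
clock: 31.13
eef_pos: [630.5, -132.4, 136.4]
tool_rot: [3.142, -0.0, 1.589]
force: [1.0, 0.9, -1.0]
width: 32.3
```

Request:
step_arm([
  [[0,0,0,-0.4,0,0,0],[0,0,0,-0.4,0,0,0],[0,0,0,0,0,0,0],[0,0,0,0,0,0,0]],
])

```text
clock: 31.47
eef_pos: [630.6, -132.5, 135.9]
tool_rot: [3.141, 0.0, 1.589]
force: [-0.7, 0.4, 2.7]
width: 32.3
```

Contact. I'll release gradually, then rise clear.

Request:
step_arm([
  [[0.45,0,0,0,0,0,0],[0.5,0,0,0,0,0,0],[0.6,0,0,0,0,0,0],[0.8,0,0,0,0,0,0],[1,0,0,0,0,0,0],[1,0,0,0,0,0,0],[1,0,0,0,0,0,0],[1,0,0,5,0,0,0],[1,0,0,15,0,0,0],[1,0,0,25,0,0,0]],
])

```text
clock: 32.3
eef_pos: [628.7, -132.4, 179.0]
tool_rot: [-3.136, -0.001, 1.589]
force: [0.3, -0.2, -0.4]
width: 85.2
```

Request:
step_arm([
  [[1,0,0,30,0,0,0],[1,0,0,30,0,0,0],[1,0,0,10,0,0,0],[1,0,0,0,0,0,0],[1,0,0,0,0,0,0]],
])

```text
clock: 32.72
eef_pos: [630.4, -132.6, 250.7]
tool_rot: [3.141, 0.0, 1.589]
force: [-0.4, 0.1, -0.2]
width: 85.4
```

```bash
python3 look.py 14; python3 - <<'E'
from h import *
P=np.load("w14.npz")["P"].reshape(-1,3);P=P[~np.isnan(P[:,0])]
for k,z in(("long",43.5),("short",83.5),("tub",117.5),("pot",152.5)):
    S=P[(abs(P[:,2]-z)<2.5)&(abs(P[:,0]-630)<60)&(abs(P[:,1]+131)<110)];print(k,rect(S[:,:2]),np.median(S[:,2]),S[:,:2].min(0),S[:,:2].max(0))
for n in "st":
    P=np.load(n+"14.npz")["P"].reshape(-1,3);P=P[~np.isnan(P[:,0])]
    for k,x,y,z0,z1,r in [("filled",435,-102,36,90,95),("bottle",547,6,90,110,30)]:
        S=P[(np.hypot(P[:,0]-x,P[:,1]-y)<r)&(P[:,2]>z0)&(P[:,2]<z1)]
        if len(S)>5: print(n,k,len(S),rect(S[:,:2]))
E
```

```text
[ 630.4 -132.6  250.7] [3.141 0.    1.589] 85.4 [-0.4  0.1 -0.2]
long (array([ 630.8, -132.1,  149.2,   53.4]), np.float64(-1.549)) 43.56830054889264 [ 602.59596205 -206.96755266] [657.78269749 -57.1806518 ]
short (array([ 630.8, -123.9,   88.9,   53.8]), np.float64(-1.551)) 83.87015002015511 [ 603.31305833 -168.75003662] [657.13201119 -79.1969235 ]
tub (array([ 630.5, -132.8,   75.6,   52.1]), np.float64(-1.552)) 117.25669042886352 [ 604.07935092 -171.05163051] [656.96981432 -94.67107544]
pot (array([ 630.2, -133.2,   33. ,   32.8]), np.float64(1.562)) 152.36732930147184 [ 613.80447827 -149.74622374] [ 646.64696371 -116.69911608]
s filled 1525 (array([431.7, -98.1, 153.2,  53.1]), np.float64(1.25))
s bottle 72 (array([545.4,   9. ,  21.3,  16.8]), np.float64(-1.175))
t filled 1784 (array([ 435.4, -101.5,  149.9,   53.9]), np.float64(1.277))
t bottle 80 (array([546.9,   6.2,  18.7,  18.3]), np.float64(0.015))
```

View pics/m14.png

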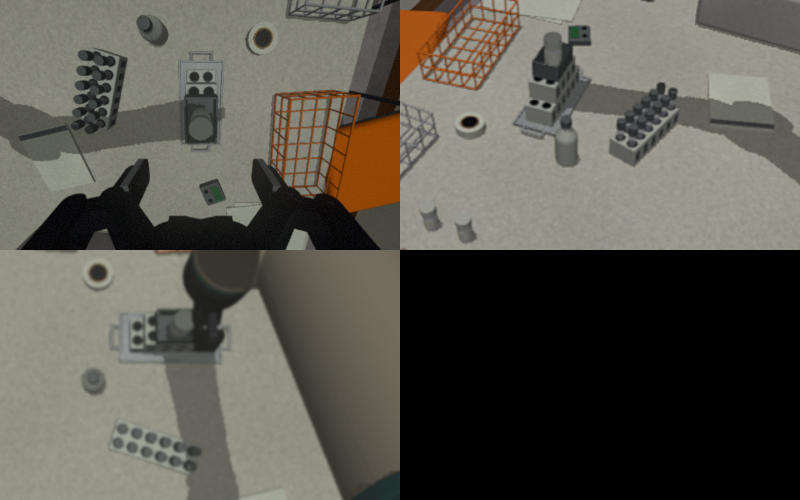

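View pics/s14.png

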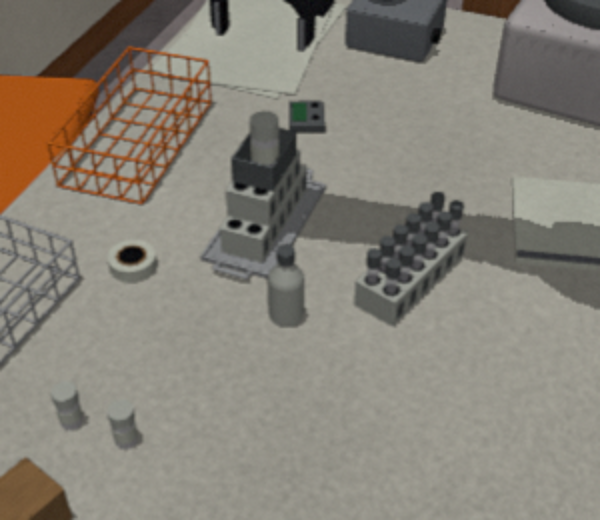

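The stack stands complete and the pot is upright inside the tub. The gripper is clear, and the filled rack and bottle have not moved. I'll hand in the job.

```bash
python3 -c "
from cell import ctrl
print(ctrl.finish_job())"
```

```text
the job is handed in; nothing more can be done
None
```

I built the carrier on the tray in the order asked: long rack, short rack, tub, then the largest pot standing upright in the tub. I handed it in at about 33 s. I set each piece down by inching it until the force showed contact, then let go. The hand-in gives no verdict, so what follows is from my own last pictures.

- **Centring:** each piece's centre measured within about 2 mm of the one below, and the pot within 1 mm of the tub's. The limits are 12 mm and 24 mm.
- **Alignment and height:** all pieces are parallel to within about 0.01 rad. Their top heights measured 43.6, 83.9, 117.3 and 152.4 mm, all within 1 mm of the expected 44, 84, 118 and 153 mm.
- **Left alone:** the bottle's position agreed with its start to within 0.3 mm in both cameras. For the filled rack, the top camera agreed to within about 0.3 mm. The side camera differed by about 2 mm and 0.03 rad, which I put down to noise because the arm never came near the rack.
- **Disagreements:** the top and side cameras differed by 2 to 3 mm throughout, so I aimed from their average and the wrist camera. In the last wrist picture the tub hides part of the short rack, so its direct reading (y −123.9 mm) covers only the visible part. I relied on its clear far edge and on the full view from before the tub went on.

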